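# Thread the stirrer shaft through the guide frame and hold it

## Task

Take the stirrer shaft by its hub out of the grey parking block and thread it, foot first and straight down, through the upper and then the lower bushing of the guide frame, at the station whose lower plate carries an open bushing; keep it out of the other station, which is blanked off below by a solid plug with a tab sticking out at the front. Do not force the shaft and do not disturb the things lying about. Finish while holding it upright by the hub, spanning both bushings with its foot showing plainly in the gap below the lower bushing, clear of the base plate: do not let go.

Things in the scene. Friction and masses are not known exactly. Their poses are not given: they have to be found in the camera images.
- shaft: loose steel stirrer shaft, about 0.13 kg, standing upright in the parking block's hole: a 12 mm rod, 125 mm long, chamfered at the foot, with a dark round hub (26 mm across, 34 mm high) on its upper end and a 10 mm stub 4 mm high on the hub (overall 163 mm). Origin at the centre of the foot's end face, z along the shaft to the hub
- shaft_foot (a point): centre of the foot's end face (the shaft's origin)
- shaft_hub (a point): centre of the hub, where to grip it: 142 mm above the foot, on the axis
- park_block: grey plastic block, 70 x 70 x 60 mm high, fixed, with an upright blind hole in the middle of its top, 13.5 mm wide and 45 mm deep, in which the shaft stands (its foot 15 mm above the bench). Origin under its centre. It stands on the robot's left or right, the frame on the other side
- frame: fixed guide frame: base plate 60 x 190 x 8 mm, posts at y = +-82 mm (106 mm high), two plates 50 x 190 x 8 mm with undersides 40 and 88 mm above the bench. Two stations at x = 0, y = +-40 mm: above, each has a brass bushing (84 to 104 mm high, bore 15 mm, conical mouth 23 mm); below, one has lower_bush, the other blank_plug, either way round. Origin under the base's centre, z up
- upper_left (a point): centre of the top mouth of the upper bushing at the frame's y = +40 mm, 104 mm above the bench
- upper_right (a point): centre of the top mouth of the upper bushing at the frame's y = -40 mm, 104 mm above the bench
- lower_bush: the open flanged brass bushing in the lower plate, fixed; flange 35 mm across, bore 15 mm, conical mouth 23 mm. Origin on its axis at the lower plate's top, 48 mm above the bench; its mouth is 8 mm above the origin, its underside 12 mm below it, so 36 mm above the bench; the base plate's top is 8 mm above the bench
- blank_plug: the solid brass plug (35 mm across, top 66 mm above the bench) that closes the other station in the lower plate, fixed; its steel lifting tab, 16 mm wide, sticks out in front of the plates to x = -64 mm, 56 to 68 mm above the bench, and shows from above which station is blanked. Origin on its axis at the lower plate's top, 48 mm above the bench
- filter_tin: round white tin with a green lid, 57 mm across, 23 mm high, lying in front of the parking block; a bystander, loose. Origin under its centre
- spanner: flat open-ended spanner, 146 mm long, 5 mm thick, on the bench in front of the guide frame; a bystander, loose. Origin under its centre
- flask: conical flask, 64 mm across, 104 mm high, at the back; a bystander, loose. Origin under its centre
- jar: small jar with a black lid, 44 mm across, 46 mm high, at the back; a bystander, loose. Origin under its centre
- tweezers: tweezers, 126 mm long, 9 mm high, at the back; a bystander, loose. Origin under its centre
Mind the look-alikes: they are no part of the job. What is shaped like the shaft but pink is not meant.

How it is judged:
By the outcome, as a careful person would: the job done as asked, in the order asked, and still so for the second after the job is handed in, while the arm keeps its last pose, push and grip.
It also fails if it takes over 45 s, if anything falls off the work surface, if the arm or the gripper's body presses on something with over 40 N, if the wrist force passes 120 N, or if a joint passes its speed limit or range.

## Robot

A 6-joint arm with a two-finger parallel gripper is mounted at the origin on a cart in front of the work surface, level with it; the furniture and walls round the work are solid. World frame = base frame: x ahead of the robot, y to its left, z up, the work surface at z = 0. Lengths are in m, angles in rad, forces in N, time in s.
With the tool pointing down it reaches from about 0.275 to 0.75 m from the base axis. Payload 10.2 kg.
Tool frame: the origin (TCP) lies on the centre line of the jaws, within the pads' length; the fingertips stand 25 mm ahead of it and the grasp point (between the pads) lies 6 mm ahead of it; z points along the fingers, x is the direction in which the jaws open and shut, and the axes are right-handed (so a half turn about z gives the same grasp; the last joint's range is limited). The gripper opens to 85 mm and grips with 20 to 120 N. Pads are 22 mm wide; open, the fingers measure 114 mm over their backs; the gripper's body (76 mm by 85 mm) begins 54 mm behind the grasp point. The pads swing forward as they close: fully open they stand 13 mm farther back than shut.
Start: joints at [0.926, 0.313, 1.498, -0, 1.331, -0.223], TCP at [0.215, 0.479, 0.256] pointing down, gripper open.
Joint ranges: [-2.94, 2.94], [-0.97, 2.17], [0.19, 2.56], [-1.23, 4.37], [0.02, 3.11], [-2.88, 2.88]. Speed limits (rad/s): [2.39, 2.39, 3.01, 3.14, 3.14, 3.14].

## Interface

Orientations are given as a 3x3 rotation matrix whose columns are the frame's x, y, z axes.
In Python, from cell import observe, vision, job, recognise, trace, landmark_of gives the robot as it stands.
- The arm moves only by the tool play_rows, never from a script. Its argument "moves" is text: rows parted by semicolons, each of 7 numbers parted by spaces: the finger opening in m, from 0 to 0.0854, then the shift along the world's x, y, z in m, then the turn, a rotation vector about the world's x, y, z in rad. In form: hand tx ty tz wx wy wz; .... A call has 1 to 20 rows; each row is the pose to reach, as a shift and turn from the pose commanded when the call began; what a row does not reach only later rows make up. A row lasts 1/10 s, in which the tool goes at most 50 mm and 8.59 degrees, less where a joint would pass 70% of its speed; a pose out of reach is approached as far as the arm can. A call with a gripper value outside its range is refused whole. The fingers move at their own pace and stop on an object; "force" is the grip in N (left out, the last holds). Time passes only in rows, so rows that repeat a pose let the fingers close. It gives the time, the measured TCP pose, the force and the opening at its end, in the units of the state.
- observe(): the state, without advancing time (a new reading comes with each control period).
- vision.get_image(name): name is "scene" or "top"; returns a dict with "img" (400x640x3 uint8, blue, green, red), "vfov" (degrees; the focal length in pixels is half the picture's height over the tangent of half this angle, whatever the lens; pixels are square), "cx", "cy" (the principal point, pixels), "k1" (the pictures are not rectified: a ray, as slopes to the right and down, at radius r is drawn at 1 + k1 r^2 times it, then the intrinsics apply), "extrinsics" (4x4, takes a point from world to camera coordinates). Camera axes: x right, y down, z forward; pixel columns grow to the right and rows downward; lengths in m; the calibration is good to about 2 mm. A picture is of the moment at which its call begins. There is no depth.
- job.sign_off(): hands the job in, once; it reports no verdict.
Trained networks look in a picture, given as the dict that the camera call returned (one of the last four; its "shot" number tells which), for a name from the list of things; names that differ only in an ending like _2 or _b are one class to them, and where a whole thing is asked for, a point or a joint stands for the part that bears it (a point fixed in the world has none). Each returns a list of dicts, best first, with "p" (0 to 1); they miss things now and then, are a little off and sometimes report something else, mostly with a low value. They report only what shows in the picture. A call takes as long as a camera call. They do not tell look-alikes from the thing itself.
- recognise(picture, target): "location" ([row, column] as shares, 0 to 1, of the picture: columns of its width, rows of its height, amid what is visible of it).
- trace(picture, target): "pixels" (400x640 bool, what is visible of it) and "location" ([row, column] as shares, 0 to 1, of the picture: columns of its width, rows of its height, amid what is visible of it).
- landmark_of(picture, target): "location" ([row, column] as shares, 0 to 1, of the picture: columns of its width, rows of its height: a listed point, or the origin of a listed thing).
The state is a dict: "clock": time; "joint_positions": joint angles; "joint_vel": joint speeds; "effort": joint torques, N m; "eef_pos": TCP position; "ee_rot": TCP orientation; "wrist_force": force on the tool from outside, world axes, zero at the start; "wrist_torque": the same for the moment, N m; "finger_gap": opening from 0.0 (shut) to 1.0 (fully open).
Only numpy, scipy, OpenCV 4.12 (cv2) and the standard library are available. Lean on these libraries where they do the work, as an engineer would, in place of code of your own. Each camera call takes 0.05 s, during which the arm holds its last target.

## Working session

There is one attempt and no reset: what is moved stays moved. The work goes in short steps, Python scripts to look and compute and a tool call to move; the robot and the scene stay as the last step left them, time stands still between calls to the robot, and variables do not carry over. Pictures are saved under pics/ and viewed, and the job is handed in when it is done.

Besides the shell and the picture viewer there is one more tool, called after "Emit:" as name(argument=value, ...) on one line, values as JSON. play_rows: Moves the arm, as the interface text tells. Its arguments: {"type":"object","properties":{"moves":{"type":"string"},"force":{"type":"number"}},"required":["moves"]}

```bash
mkdir -p pics; ls
cat > h.py <<'E'
import numpy as np, cv2
from cell import observe, vision, job, recognise, trace, landmark_of
def ray(im,u,v):
    f=200/np.tan(np.radians(im["vfov"])/2)
    d=np.array([(u-im["cx"])/f,(v-im["cy"])/f]); s=d.copy()
    for _ in range(30): s=d/(1+im["k1"]*(s@s))
    E=np.array(im["extrinsics"]);R=E[:3,:3];t=E[:3,3]
    return -R.T@t, R.T@np.array([s[0],s[1],1])
def atz(im,u,v,z):
    o,d=ray(im,u,v); return o+d*(z-o[2])/d[2]
def proj(im,P):
    f=200/np.tan(np.radians(im["vfov"])/2)
    E=np.array(im["extrinsics"]);p=E[:3,:3]@np.array(P)+E[:3,3]
    s=p[:2]/p[2]; s=s*(1+im["k1"]*(s@s)); return np.array([im["cx"],im["cy"]])+f*s
def tri(rs):
    A=0;b=0
    for o,d in rs:
        d=d/np.linalg.norm(d);M=np.eye(3)-np.outer(d,d);A=A+M;b=b+M@o
    return np.linalg.solve(A,b)
def px(l): return l["location"][1]*640,l["location"][0]*400
E
python3 - <<'E'
from h import *
a=vision.get_image("scene");b=vision.get_image("top")
cv2.imwrite("pics/s0.png",a["img"]);cv2.imwrite("pics/t0.png",b["img"])
for n,im in (("s",a),("t",b)):
    o,d=ray(im,320,200);print(n,o.round(3),d.round(3),im["vfov"],im["k1"])
    for k in ["shaft_foot","shaft_hub","park_block","frame","upper_left","upper_right","lower_bush","blank_plug","filter_tin","spanner","flask","jar","tweezers"]:
        print(n,k,[(np.round(px(r)).tolist(),round(r["p"],2)) for r in landmark_of(im,k)[:4]])
print({k:np.round(v,3).tolist() for k,v in observe().items()})
E
```

```text
pics
s [-0.194 -0.444  0.662] [ 0.691  0.475 -0.546] 48.7056437388181 -0.03683614522696156
s shaft_foot [([244.0, 219.0], 0.75), ([270.0, 187.0], 0.54)]
s shaft_hub [([236.0, 171.0], 0.64), ([271.0, 178.0], 0.63)]
s park_block [([275.0, 237.0], 0.57)]
s frame [([378.0, 280.0], 0.88), ([396.0, 249.0], 0.38)]
s upper_left [([366.0, 234.0], 0.86), ([366.0, 255.0], 0.38)]
s upper_right [([396.0, 248.0], 0.68)]
s lower_bush [([365.0, 256.0], 0.46)]
s blank_plug [([396.0, 271.0], 0.62)]
s filter_tin [([252.0, 249.0], 0.95)]
s spanner [([364.0, 296.0], 0.64)]
s flask [([308.0, 194.0], 0.83)]
s jar [([335.0, 204.0], 0.5), ([366.0, 235.0], 0.25)]
s tweezers [([270.0, 188.0], 0.66)]
t [0.456 0.044 0.978] [ 0.05  -0.001 -0.999] 52.844801295544286 0.006815153156450772
t shaft_foot [([239.0, 215.0], 0.54)]
t shaft_hub [([223.0, 219.0], 0.75), ([272.0, 220.0], 0.55), ([427.0, 223.0], 0.52)]
t park_block [([280.0, 221.0], 0.92)]
t frame [([395.0, 224.0], 0.62)]
t upper_left [([388.0, 219.0], 0.85)]
t upper_right [([426.0, 226.0], 0.69), ([274.0, 249.0], 0.66)]
t lower_bush [([275.0, 223.0], 0.42), ([388.0, 224.0], 0.39), ([270.0, 219.0], 0.27)]
t blank_plug [([398.0, 247.0], 0.27)]
t filter_tin [([277.0, 250.0], 0.59)]
t spanner [([397.0, 246.0], 0.75), ([388.0, 221.0], 0.67)]
t flask [([267.0, 142.0], 0.95), ([279.0, 219.0], 0.67)]
t jar [([297.0, 142.0], 0.74), ([277.0, 222.0], 0.31)]
t tweezers [([219.0, 146.0], 0.52)]
{'clock': 1.4, 'joint_positions': [0.926, 0.313, 1.498, 0.0, 1.331, -0.223], 'joint_vel': [0.001, -0.0, -0.001, 0.0, 0.001, -0.0], 'effort': [0.0, -41.217, -25.99, -0.0, 0.001, -0.0], 'eef_pos': [0.215, 0.479, 0.256], 'ee_rot': [[0.409, 0.912, -0.0], [0.912, -0.409, 0.0], [-0.0, -0.0, -1.0]], 'wrist_force': [-0.264, -1.105, 0.283], 'wrist_torque': [-0.036, 0.014, 0.02], 'finger_gap': 0.999}
```

Run:
```python
import cv2
a=cv2.imread("pics/s0.png")[140:320,200:460];b=cv2.imread("pics/t0.png")[120:280,190:450]
cv2.imwrite("pics/s0c.png",cv2.resize(a,None,fx=3,fy=3,interpolation=cv2.INTER_CUBIC))
cv2.imwrite("pics/t0c.png",cv2.resize(b,None,fx=3,fy=3,interpolation=cv2.INTER_CUBIC))
```

```text
(no output)
```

View pics/s0c.png

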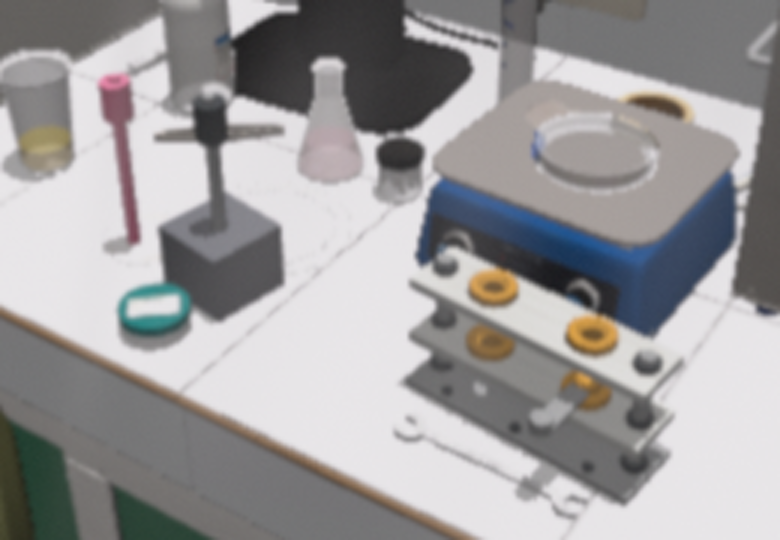

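View pics/t0c.png

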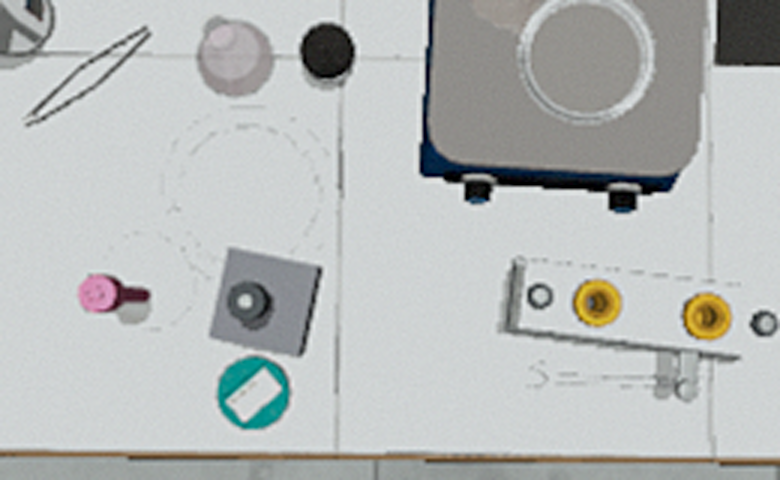

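View pics/t0.png

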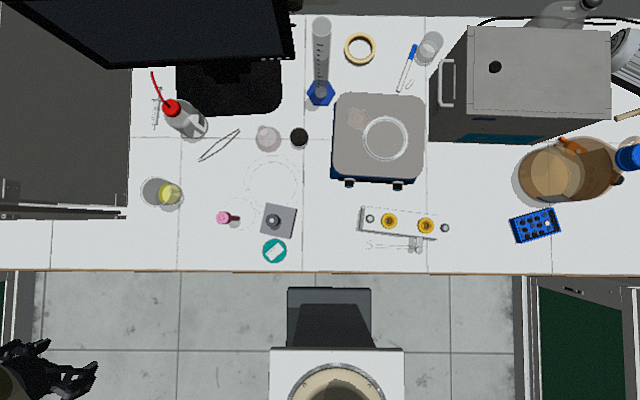

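View pics/s0.png

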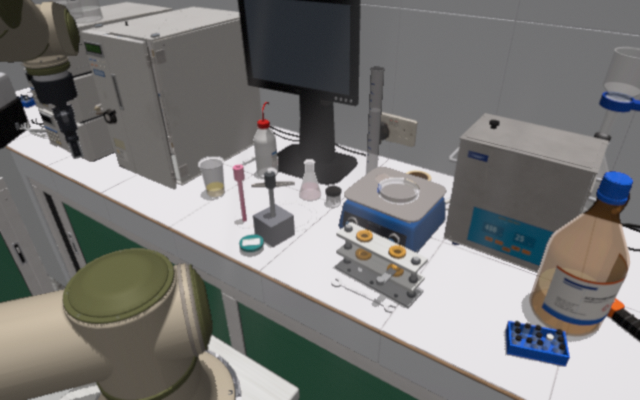

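Run:
```python
from h import *
import pickle
a=vision.get_image("scene");b=vision.get_image("top")
pickle.dump((a,b),open("im0.pkl","wb"))
cr=[]
for n,im in(("s",a),("t",b)):
    for k in ["shaft_hub","lower_bush","blank_plug","shaft","park_block","frame"]:
        for r in trace(im,k)[:3]:
            m=r["pixels"];ys,xs=np.nonzero(m)
            if len(xs): print(n,k,round(r["p"],2),len(xs),xs.min(),xs.max(),ys.min(),ys.max(),xs.mean().round(1),ys.mean().round(1))
    hsv=cv2.cvtColor(im["img"],cv2.COLOR_BGR2HSV)
    m=cv2.inRange(hsv,(12,120,90),(30,255,255));m[:, :340]=0;m[:,450:]=0
    N,L,S,C=cv2.connectedComponentsWithStats(m)
    for i in range(1,N):
        if S[i][4]>20:print(n,"brass",S[i],C[i].round(2))
def crop(im,u,v,w,h,s): return cv2.resize(im["img"][v-h:v+h,u-w:u+w],None,fx=s,fy=s,interpolation=cv2.INTER_CUBIC)
x=np.hstack([crop(a,272,195,25,35,8),crop(b,275,221,25,35,8)]);cv2.imwrite("pics/c1.png",x)
x=np.hstack([crop(a,378,250,32,35,6),crop(b,407,224,32,35,6)]);cv2.imwrite("pics/c2.png",x)
```

```text
s shaft_hub 0.91 321 264 275 172 216 270.4 189.6
s shaft_hub 0.89 337 233 246 165 221 240.1 187.5
s lower_bush 0.52 4093 335 426 222 307 380.2 263.6
s lower_bush 0.43 140 355 370 249 260 362.1 254.6
s blank_plug 0.78 208 377 402 265 283 390.0 273.6
s shaft 0.84 331 264 275 171 216 270.3 189.1
s shaft 0.69 349 233 246 165 220 240.1 187.5
s park_block 0.83 1247 252 294 206 247 273.8 225.9
s frame 0.62 4149 336 426 223 306 380.7 263.9
s brass [357 230  15  11 128] [364.36 235.23]
s brass [389 245  16  13 151] [396.87 251.11]
s brass [357 250  14   9  85] [362.8  254.18]
s brass [388 264  15  12  72] [396.  269.4]
t shaft_hub 0.77 185 218 239 211 222 226.9 216.8
t shaft_hub 0.66 894 260 296 202 237 279.1 220.1
t shaft_hub 0.5 302 290 308 127 147 299.3 137.1
t lower_bush 0.68 758 262 296 202 237 279.8 219.8
t blank_plug 0.68 112 416 426 223 251 419.5 241.3
t shaft 0.71 64 198 238 129 160 218.5 142.5
t shaft 0.61 210 217 240 211 223 226.4 217.2
t shaft 0.6 103 267 279 215 224 272.6 219.5
t park_block 0.87 830 260 297 202 237 279.5 220.0
t frame 0.72 2117 359 450 206 239 404.2 222.9
t frame 0.26 67 369 395 242 250 376.3 246.0
t brass [381 214  16  15 170] [388.7 220.7]
t brass [418 218  15  15 181] [424.95 225.22]
t brass [342 273  85   1  85] [384. 273.]
```

View pics/c1.png

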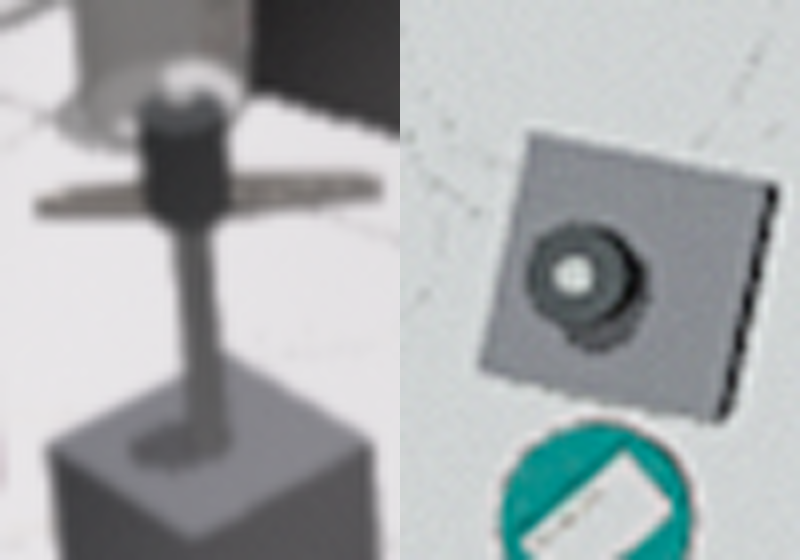

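View pics/c2.png

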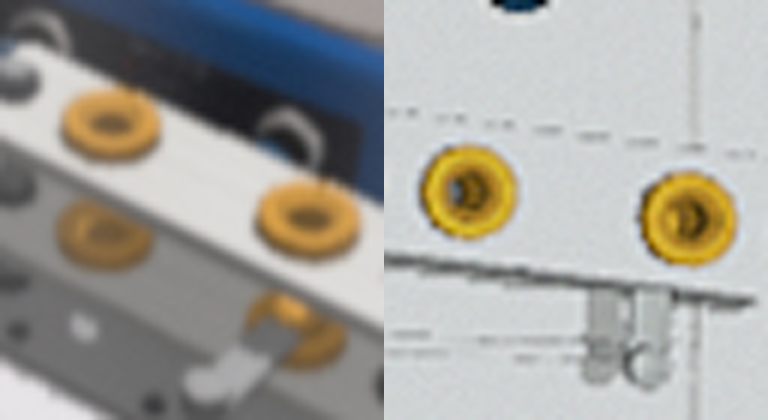

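Run:
```python
from h import *
import pickle
a,b=pickle.load(open("im0.pkl","rb"))
print(a["cx"],a["cy"],b["cx"],b["cy"])
print("stub top", atz(b,271.4,219.9,.178),"hubring",atz(b,272,219.9,.174))
# block top outline from top view, corners
g=b["img"]
C=[(530/8+200,131/8),(776/8+200,184/8),(722/8+200,424/8),(480/8+200,370/8)]
C=[(250+(x-200-50)/1 if 0 else x-200+250-0.5, y+186-.5) for x,y in C]
for z in (.06,):
    P=[atz(b,u,v,z) for u,v in [(C[0]),(C[3])]]; print(P)
L=[(530,131),(765,180),(718,421),(480,370)]
P=np.array([atz(b,(x-400)/8+250-.5,y/8+186-.5,.06) for x,y in L]);print(P.round(4),P.mean(0),np.linalg.norm(P-np.roll(P,1,0),axis=1))
# scene hub
cx=(186/8+247-.5); print("scene hub proj of est:", [proj(a,np.r_[atz(b,271.8,219.9,.175)[:2],z]).round(1) for z in(.06,.14,.174,.178)])
print("measured hub mid x",cx,"top ring y",105/8+160-.5)
for nm,(u,v),(us,vs) in (("L",(388.7,220.7),(364.36,235.23)),("R",(424.95,225.22),(396.87,251.11))):
    print(nm,atz(b,u,v,.104),atz(a,us,vs,.102),tri([ray(b,u,v),ray(a,us,vs)]), proj(a,atz(b,u,v,.102)))
```

```text
322.5801685232101 200.13708841809 322.0651784581281 189.88564116970133
stub top [0.45518684 0.13924474 0.178     ] hubring [0.45519823 0.13852777 0.174     ]
[array([0.49726424, 0.05306221, 0.06      ]), array([0.42931057, 0.06638035, 0.06      ])]
[[0.4959 0.167  0.06  ]
 [0.4828 0.0999 0.06  ]
 [0.4144 0.112  0.06  ]
 [0.4281 0.1796 0.06  ]] [0.45529654 0.13962448 0.06      ] [0.06904811 0.06841277 0.06939405 0.06896937]
scene hub proj of est: [array([272.9, 214.4]), array([270.5, 185.7]), array([269.4, 172.8]), array([269.3, 171.2])]
measured hub mid x 269.75 top ring y 172.625
L [ 0.45632392 -0.10587349  0.104     ] [ 0.45512077 -0.10828984  0.102     ] [ 0.45661403 -0.10693729  0.10038827] [363.77115981 234.59752927]
R [ 0.4474792  -0.18438774  0.104     ] [ 0.44545295 -0.18707377  0.102     ] [ 0.4476341  -0.1858076   0.09983812] [396.32396109 250.18079079]
```

Candidates: the pink look-alike (top 223,218; scene 240,187) and the dark-hub shaft in the grey block (top 272,220; scene 270,180). I choose the dark one. The tab lies under the right bushing, so the left one is open (top 389,221).

Emit:
play_rows(moves="0.085 0.04 -0.057 0 0 0 0; 0.085 0.08 -0.113 0 0 0 0; 0.085 0.12 -0.17 0 0 0 0; 0.085 0.16 -0.227 0 0 0 0; 0.085 0.2 -0.283 0 0 0 0; 0.085 0.24 -0.34 0 0 0 0; 0.085 0.24 -0.34 0 0 0 0; 0.085 0.24 -0.34 0 0 0 0; 0.085 0.24 -0.34 0 0 0 0; 0.085 0.24 -0.34 0 0 0 0; 0.085 0.24 -0.34 0 0 0 0; 0.085 0.24 -0.34 0 0 0 0", force=40)

```text
clock: 3.3
eef_pos: [0.4544, 0.1399, 0.2564]
ee_rot: [[0.408, 0.913, -0.0], [0.913, -0.408, 0.0], [0.0, -0.0, -1.0]]
wrist_force: [-1.4, 0.4, -0.8]
finger_gap: 0.99
```

Emit:
play_rows(moves="0.085 0.0005 0 -0.03 0 0 0; 0.085 0.0005 0 -0.06 0 0 0; 0.085 0.0005 0 -0.08 0 0 0; 0.085 0.0005 0 -0.093 0 0 0; 0.085 0.0005 0 -0.093 0 0 0; 0.085 0.0005 0 -0.093 0 0 0; 0.085 0.0005 0 -0.093 0 0 0")

```text
clock: 4.0
eef_pos: [0.4557, 0.1394, 0.1643]
ee_rot: [[0.409, 0.913, 0.002], [0.913, -0.409, 0.0], [0.001, 0.002, -1.0]]
wrist_force: [0.1, 0.1, -0.8]
finger_gap: 0.997
```

Run:
```python
from h import *
a=vision.get_image("scene");b=vision.get_image("top")
x=np.hstack([cv2.resize(i["img"][140:260,205:305] if n==0 else i["img"][160:280,225:325],None,fx=4,fy=4,interpolation=cv2.INTER_CUBIC) for n,i in enumerate((a,b))])
cv2.imwrite("pics/c3.png",x);print(observe()["eef_pos"])
```

```text
[0.45571097 0.13919228 0.1640942 ]
```

View pics/c3.png

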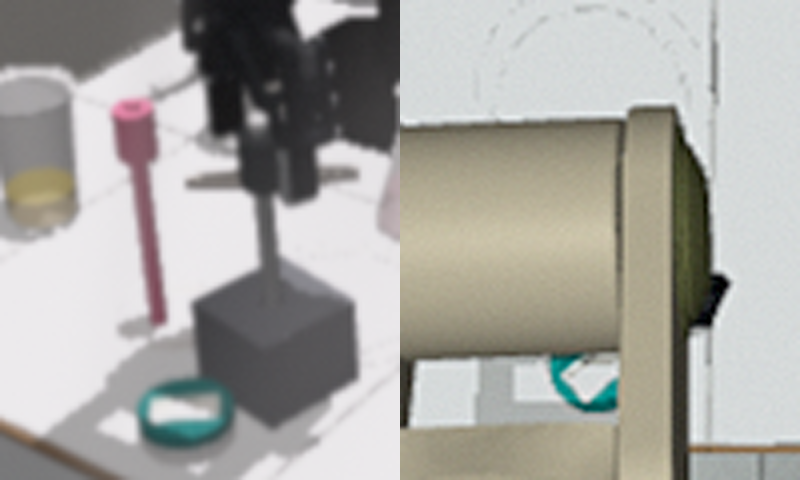

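The scene crop shows the hub (around crop 260,155) between the jaws, with the pink shaft clear to the left. The arm hides the top view, so I'll close on what the scene view shows.

Emit:
play_rows(moves="0.05 0 0 0 0 0 0; 0.035 0 0 0 0 0 0; 0.03 0 0 0 0 0 0; 0.026 0 0 0 0 0 0; 0.015 0 0 0 0 0 0; 0.01 0 0 0 0 0 0; 0.01 0 0 0 0 0 0; 0.01 0 0 0 0 0 0; 0.01 0 0 0 0 0 0; 0.01 0 0 0 0 0 0", force=60)

```text
clock: 5.1
eef_pos: [0.4556, 0.139, 0.1635]
ee_rot: [[0.409, 0.912, 0.0], [0.912, -0.409, 0.0], [0.0, 0.0, -1.0]]
wrist_force: [0.2, 0.4, 5.6]
finger_gap: 0.289
```

Emit:
play_rows(moves="0.01 0 0 0.01 0 0 0; 0.01 0 0 0.025 0 0 0; 0.01 0 0 0.045 0 0 0; 0.01 0 0 0.07 0 0 0; 0.01 0 0 0.1 0 0 0; 0.01 0 0 0.13 0 0 0; 0.01 0 0 0.13 0 0 0; 0.01 0 0 0.13 0 0 0")

```text
clock: 5.9
eef_pos: [0.4552, 0.139, 0.2932]
ee_rot: [[0.409, 0.912, -0.0], [0.912, -0.409, -0.0], [-0.0, -0.0, -1.0]]
wrist_force: [-0.0, -0.5, -2.1]
finger_gap: 0.289
```

Run:
```python
from h import *
a=vision.get_image("scene")
cv2.imwrite("pics/c4.png",cv2.resize(a["img"][110:270,200:360],None,fx=3.75,fy=3.75,interpolation=cv2.INTER_CUBIC));o=observe();print(o["eef_pos"],o["finger_gap"],o["wrist_force"])
for z in (0,.125,.142,.159): print(z,proj(a,[o["eef_pos"][0],o["eef_pos"][1],o["eef_pos"][2]-.006-.142+z]))
```

```text
[0.45495919 0.13895658 0.29236061] 0.28887869136092403 [ 0.41690805 -0.46985297 -0.66014198]
0 [270.23210955 184.11896894]
0.125 [266.00480008 133.74261951]
0.142 [265.38726196 126.33361301]
0.159 [264.75879705 118.78017187]
```

View pics/c4.png

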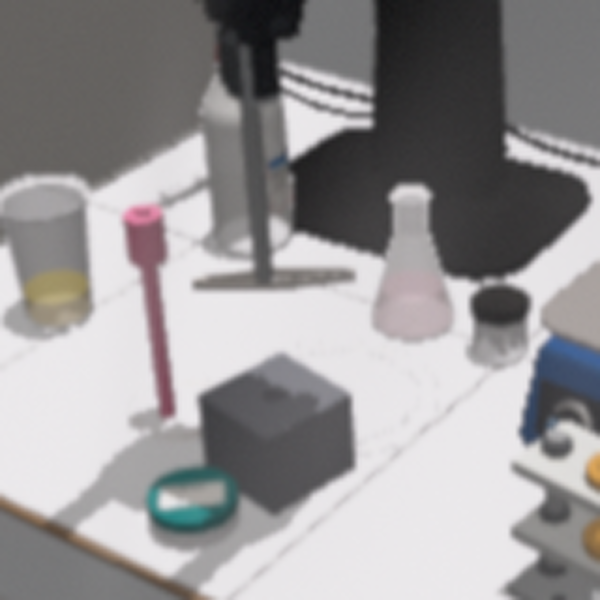

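Shaft lifted, upright, with its foot at about (270,185) as predicted. Next, over the left bushing.

Emit:
play_rows(moves="0.01 0 -0.03 0 0 0 0; 0.01 0 -0.07 0 0 0 0; 0.01 0 -0.11 0 0 0 0; 0.01 0 -0.15 0 0 0 0; 0.01 0 -0.19 0 0 0 0; 0.01 0.001 -0.22 0 0 0 0; 0.01 0.001 -0.235 0 0 0 0; 0.01 0.001 -0.245 0 0 0 0; 0.01 0.001 -0.245 -0.015 0 0 0; 0.01 0.001 -0.245 -0.025 0 0 0; 0.01 0.001 -0.245 -0.025 0 0 0; 0.01 0.001 -0.245 -0.025 0 0 0; 0.01 0.001 -0.245 -0.025 0 0 0")

```text
clock: 7.25
eef_pos: [0.4566, -0.1058, 0.2688]
ee_rot: [[0.409, 0.913, 0.001], [0.913, -0.409, -0.0], [-0.0, 0.001, -1.0]]
wrist_force: [-0.9, -0.0, -1.5]
finger_gap: 0.29
```

```bash
cat > look.py <<'E'
from h import *
import sys
a=vision.get_image("scene");b=vision.get_image("top")
x=np.hstack([cv2.resize(a["img"][190:290,330:410],None,fx=5,fy=5,interpolation=cv2.INTER_CUBIC),cv2.resize(b["img"][170:270,350:430],None,fx=5,fy=5,interpolation=cv2.INTER_CUBIC)])
cv2.imwrite("pics/%s.png"%sys.argv[1],x);o=observe();print(o["clock"],o["eef_pos"],o["finger_gap"],o["wrist_force"].round(1) if hasattr(o["wrist_force"],"round") else o["wrist_force"])
e=o["eef_pos"]
for z in (0,.05,.1,.125): print(z,proj(a,[e[0],e[1],e[2]-.148+z]))
E
python3 look.py c5
```

```text
7.35 [ 0.45659658 -0.10591281  0.26874843] 0.28878200515993874 [-0.4 -0.6 -0.9]
0 [364.10169528 227.21380456]
0.05 [365.19446032 206.99663571]
0.1 [366.35011193 185.48072626]
0.125 [366.9530182  174.19971476]
```

View pics/c5.png

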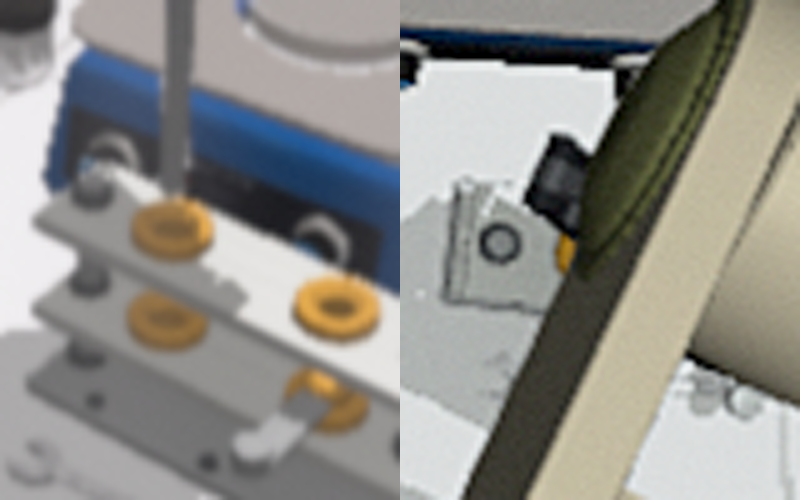

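Emit:
play_rows(moves="0.01 0 0 -0.006 0 0 0; 0.01 0 0 -0.012 0 0 0; 0.01 0 0 -0.018 0 0 0; 0.01 0 0 -0.023 0 0 0; 0.01 0 0 -0.023 0 0 0; 0.01 0 0 -0.023 0 0 0; 0.01 0 0 -0.023 0 0 0")

```text
clock: 8.05
eef_pos: [0.4565, -0.1061, 0.2455]
ee_rot: [[0.409, 0.912, 0.0], [0.912, -0.409, -0.0], [-0.0, 0.0, -1.0]]
wrist_force: [-0.7, -0.1, -1.4]
finger_gap: 0.289
```

```bash
python3 look.py c6
```

```text
8.15 [ 0.45652375 -0.10602549  0.24550043] 0.28799438402055194 [-0.4  1.2 -0.9]
0 [363.64385343 236.2377881 ]
0.05 [364.70998659 216.58675214]
0.1 [365.83694927 195.68714242]
0.125 [366.42468912 184.73474121]
```

View pics/c6.png

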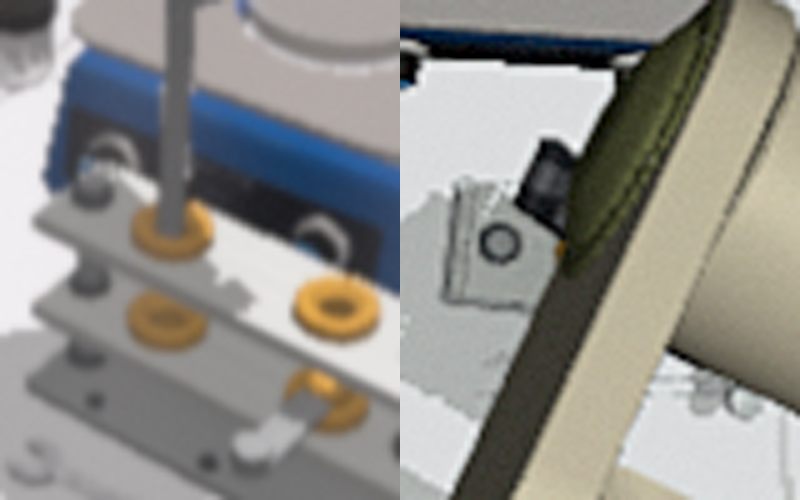

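The foot is in the upper mouth at crop (172,232), with no contact force. Continue gently.

Emit:
play_rows(moves="0.01 0 0 -0.004 0 0 0; 0.01 0 0 -0.008 0 0 0; 0.01 0 0 -0.012 0 0 0; 0.01 0 0 -0.016 0 0 0; 0.01 0 0 -0.02 0 0 0; 0.01 0 0 -0.02 0 0 0; 0.01 0 0 -0.02 0 0 0")

```text
clock: 8.85
eef_pos: [0.4565, -0.106, 0.2253]
ee_rot: [[0.409, 0.912, -0.0], [0.912, -0.409, -0.0], [-0.0, 0.0, -1.0]]
wrist_force: [-0.1, 0.0, -1.0]
finger_gap: 0.291
```

```bash
python3 look.py c7
```

```text
8.95 [ 0.45653316 -0.10606907  0.22545033] 0.28513625634853457 [-1.3 -1.  -1.5]
0 [363.25272201 243.79491498]
0.05 [364.2963315  224.61555803]
0.1 [365.39903284 204.22921563]
0.125 [365.97394661 193.55041178]
```

View pics/c7.png

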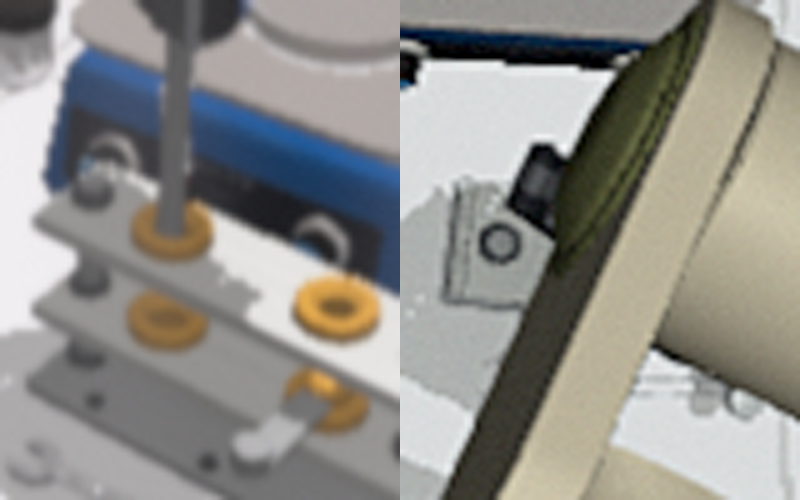

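Emit:
play_rows(moves="0.01 0 0 -0.004 0 0 0; 0.01 0 0 -0.008 0 0 0; 0.01 0 0 -0.012 0 0 0; 0.01 0 0 -0.016 0 0 0; 0.01 0 0 -0.02 0 0 0; 0.01 0 0 -0.024 0 0 0; 0.01 0 0 -0.028 0 0 0; 0.01 0 0 -0.028 0 0 0; 0.01 0 0 -0.028 0 0 0")

```text
clock: 9.85
eef_pos: [0.4565, -0.106, 0.1973]
ee_rot: [[0.409, 0.912, 0.0], [0.912, -0.409, -0.0], [-0.0, 0.0, -1.0]]
wrist_force: [0.5, 0.7, -1.6]
finger_gap: 0.289
```

```bash
python3 look.py c8
```

```text
9.95 [ 0.45654339 -0.10604886  0.19746546] 0.2834039571598239 [ 0.3 -0.8 -0.7]
0 [362.68695094 254.03320103]
0.05 [363.69914005 235.48670578]
0.1 [364.76802254 215.78859756]
0.125 [365.32506592 205.47649508]
```

View pics/c8.png

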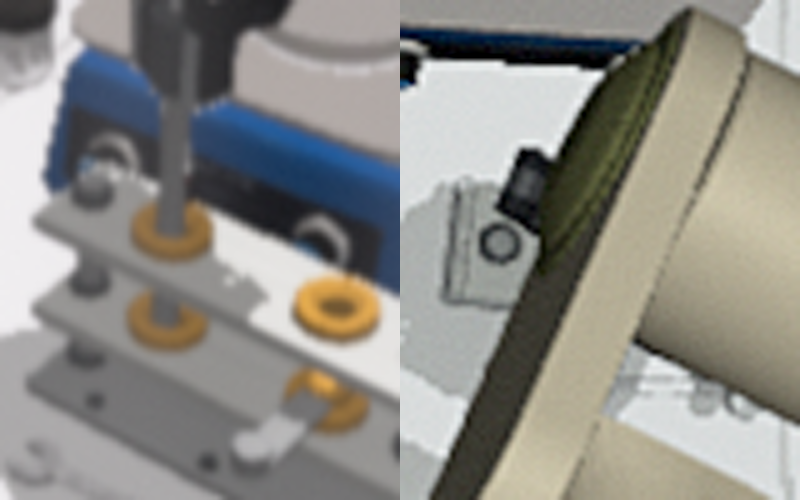

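The foot is in the lower mouth at crop (168,322), still force-free. Final descent to foot z ≈ 0.021.

Emit:
play_rows(moves="0.01 0 0 -0.004 0 0 0; 0.01 0 0 -0.008 0 0 0; 0.01 0 0 -0.012 0 0 0; 0.01 0 0 -0.016 0 0 0; 0.01 0 0 -0.02 0 0 0; 0.01 0 0 -0.024 0 0 0; 0.01 0 0 -0.028 0 0 0; 0.01 0 0 -0.028 0 0 0; 0.01 0 0 -0.028 0 0 0; 0.01 0 0 -0.028 0 0 0")

```text
clock: 10.95
eef_pos: [0.4565, -0.106, 0.1695]
ee_rot: [[0.409, 0.912, 0.0], [0.912, -0.409, -0.0], [0.0, 0.0, -1.0]]
wrist_force: [0.5, 0.3, -0.8]
finger_gap: 0.286
```

```bash
python3 look.py c9
python3 - <<'E'
from h import *
a=vision.get_image("scene");cv2.imwrite("pics/s9.png",a["img"])
print(proj(a,[.4565,-.106,.0215]),proj(a,[.4565,-.106,.036]))
E
```

```text
11.05 [ 0.45653374 -0.10604897  0.16948253] 0.2940495050893747 [ 0.   0.  -0.8]
0 [362.14155924 263.94720248]
0.05 [363.12373038 246.00468153]
0.1 [364.16031281 226.96283148]
0.125 [364.70029088 217.00017663]
[362.11458583 263.94154575] [362.39381936 258.84605138]
```

View pics/c9.png

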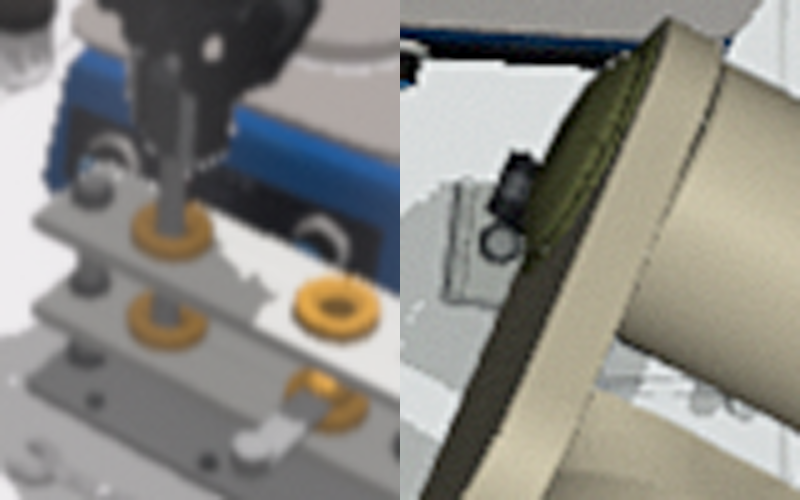

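View pics/s9.png

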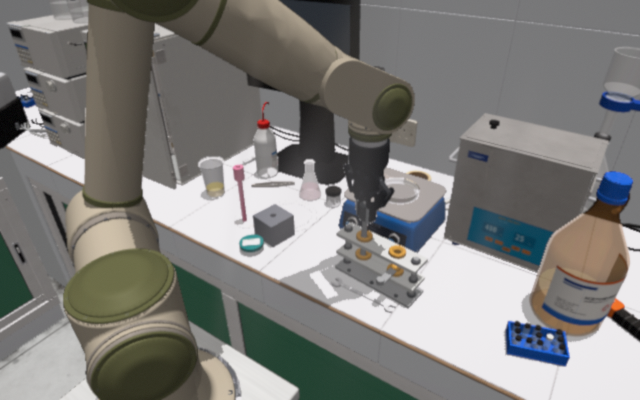

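Run:
```python
from h import *
a=vision.get_image("scene")
print([(np.round(px(r),1).tolist(),round(r["p"],2)) for r in landmark_of(a,"shaft_foot")],[(np.round(px(r),1).tolist(),round(r["p"],2)) for r in landmark_of(a,"shaft_hub")])
c=cv2.resize(a["img"][185:275,335:395],None,fx=6.5,fy=6.5,interpolation=cv2.INTER_CUBIC)
c=cv2.convertScaleAbs(c,alpha=1.8,beta=10)
cv2.imwrite("pics/c10.png",c);e=observe()["eef_pos"];R=observe()["wrist_force"];print(R)
for n,z in(("hubtop",.159),("hubbot",.125),("foot",0)):
  p=proj(a,[e[0],e[1],e[2]-.148+z]);print(n,p,(p-[335,185]+.5)*6.5)
```

```text
[([363.5, 268.8], 0.56), ([246.9, 219.2], 0.54)] [([364.4, 212.1], 0.76), ([234.5, 171.5], 0.73)]
[-0.30776964  0.03159243 -1.06811332]
hubtop [365.43861967 203.01443647] [201.10102782 120.34383707]
hubbot [364.6802097  217.06419527] [196.17136305 211.66726929]
foot [362.12295423 264.00512649] [179.54920248 516.78332219]
```

View pics/c10.png

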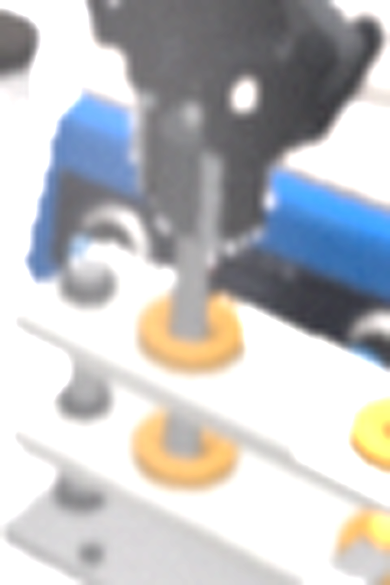

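```bash
python3 -c "
from h import *
print(job.sign_off());o=observe();print(o['clock'],o['eef_pos'],o['wrist_force'],o['finger_gap'])"
```

```text
the job is handed in; nothing more can be done
None
the job is handed in; nothing more can be done
```

The dark-hubbed shaft, not the pink look-alike, is threaded through the upper and lower bushings of the open station. That is the left one; the plug's tab marks the right one as blanked. I handed the job in at about 11 s, still holding the shaft upright by the hub at 60 N.

- **Fit:** the wrist force stayed within about 2 N on the way down, so there was no sign of forcing. The tool axis stayed vertical. The grip opening did not change, so I saw no slip.
- **Foot position:** from the arm's position, the foot is at about z = 0.021 m. That is 15 mm below the lower bushing and 13 mm above the base plate.
- **Pictures:** the last scene pictures show the rod going into both bushings, and the bystanders look untouched.
- **Not seen directly:** the lower plate hides the foot in the scene view, and the arm hid the station in the top view. The foot's height therefore rests on the arm's pose and the lack of contact force. The network's guess for the foot was about 5 px lower than my calculation, with low confidence (p 0.56).

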